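Stow the clay kit in the tool chest

TASK

Pack the clay kit away: put the loose lid on the white pot standing in the chest's open drawer so it sits seated and level, and lay the wooden paddle flat in the empty long compartment beside the pot. Then push the drawer fully home until it clicks in, and leave everything else on the bench where it stands.

Things in the scene. Friction and masses are not known exactly. Their poses are not given: they have to be found in the camera images.
- chest: plywood tool chest on the bench, 290 deep x 300 wide x 130 mm high, with one drawer. Origin: bottom centre of its front plane, at bench height; -x points out of the front (the way the drawer opens), y along the front, z up
- board_edge (a point): middle of the lower front edge of a 330 mm wide board on posts above the chest, 50 mm in front of the chest's front plane; axes as the chest. Board underside 240 mm above the bench, tins and boxes on it up to 350 mm. It overhangs the closed drawer, so there the tool must lean
- drawer (a joint): drawer opening in m: 0 = fully home, up to 0.24 = fully open. It slides stiffly (about 2 N), and a spring catch must be pushed over in the last 15 mm (about 7 N); past it the drawer snaps home
- drawer_front (a point): centre of the flat outer face of the drawer's front panel (292 wide, 104 high, 12 mm thick, from 10 to 114 mm above the bench); axes as the chest: +x is the closing direction. Behind it the drawer is 240 mm deep, 248 mm wide inside; floor 18 mm above the bench, 8 mm side and back walls up to 65 mm, a 6 mm divider along x up to 50 mm
- tool_bay (a point): centre of the floor of the drawer's empty compartment, 240 mm long (x) x 126 mm wide (y), 18 mm above the bench; axes as the chest, moves with the drawer. Front panel's inner face 120 mm away toward -x. The pot's compartment, on the +y side, is 116 mm wide, with a plaster block 35 mm high fixed at its far end
- pot: round white ceramic pot, open, loose, standing in the drawer: 94 mm outer and 86 mm inner diameter, 50 mm high. Origin: centre of its underside, z up to the mouth
- lid: round white ceramic lid, loose on the bench, 41 mm high: a plug of 80 mm diameter, 7 mm deep (bevelled), then a flange of 100 mm diameter, 6 mm thick, then an upright cylindrical knob of 28 mm diameter, 28 mm high. Origin: centre of the plug's underside, z up through the knob. Seated, its flange lies on the pot's rim and its origin 43 mm above the pot's
- paddle: flat wooden clay paddle lying on the bench, 160 mm long, 16 mm thick: blade 90 mm long x 44 mm wide (x from -10 to +80 mm), handle 70 mm long x 24 mm wide (x from -80 to -10 mm). Origin: underside, middle of its length; x points from the handle to the blade, z up; centre of mass at about x = +10 mm
- clay_knife: wooden clay knife lying on the bench, 150 x 16 x 10 mm; leave alone. Origin: centre of underside, x along it
- plaster_hand: white plaster cast of an upright hand on a 70 mm square base, 155 mm high; leave alone. Origin: centre of underside
- brush_pot: white pot of brushes, 80 mm across, 190 mm high; leave alone. Origin: centre of underside
- sanding_block: cork sanding block 75 x 45 x 30 mm; leave alone. Origin: centre of underside
Not all that is in view belongs to the job. What is shaped like the pot but orange is not meant.

How it is judged:
On the way, in this order (a step that is already met when the one before it is completed fails the run):
1. with the drawer still open, the lid is seated level on the pot and the paddle lies flat in the empty compartment, both let go (value of joint drawer above 0.08 m and horizontal distance between lid and pot below 0.006 m and z of lid in the frame of pot between 0.04 and 0.046 m and angle between each of lid, pot's own z axis and vertical below 0.052 rad and x of paddle in the frame of tool_bay between -0.06 and 0.06 m and y of paddle in the frame of tool_bay between -0.058 and 0.058 m and z of paddle in the frame of tool_bay between -0.005 and 0.01 m and angle between paddle's own z axis and vertical below 0.105 rad and contact force between the fingers and lid below 0.1 N and contact force between the fingers and paddle below 0.1 N), for 0.2 s.
2. the drawer is home in its catch (value of joint drawer below 0.003 m), for 0.2 s.
At the end, for the whole second after the job is handed in: The drawer is home (less than 3 mm open); the lid is seated on the pot (centres within 6 mm, seated height within 3 mm, level within 3 degrees) and the pot stands upright in the drawer; the paddle lies flat (within 6 degrees) on the floor of the compartment beside the pot; all at rest and let go (value of joint drawer below 0.003 m and horizontal distance between lid and pot below 0.006 m and z of lid in the frame of pot between 0.04 and 0.046 m and angle between each of lid, pot's own z axis and vertical below 0.052 rad and x of paddle in the frame of tool_bay between -0.06 and 0.06 m and y of paddle in the frame of tool_bay between -0.058 and 0.058 m and z of paddle in the frame of tool_bay between -0.005 and 0.01 m and angle between paddle's own z axis and vertical below 0.105 rad and linear speed of each of lid, paddle below 0.02 m/s); the robot touches nothing.
It fails at once if a bystander on the bench is moved more than 25 mm (distance of any of clay_knife, plaster_hand, brush_pot, sanding_block from where it was at the start of the episode above 0.025 m).
It fails at once if the pot is tipped by more than 20 degrees (angle between pot's own z axis and vertical above 0.35 rad).
It also fails if it takes over 72 s, if anything falls off the work surface, if the arm or the gripper's body presses on something with over 40 N, if the wrist force passes 120 N, or if a joint passes its speed limit or range.

ROBOT

A 7-joint arm with a two-finger parallel gripper is mounted at the origin on the work surface. World frame = base frame: x ahead of the robot, y to its left, z up, the work surface at z = 0. Lengths are in m, angles in rad, forces in N, time in s.
With the tool pointing down it reaches from about 0.35 to 0.9 m from the base axis. Payload 19.9 kg.
Tool frame: the origin (TCP) lies between the finger pads; the fingertips stand 19 mm ahead of it and the grasp point (between the pads) is the TCP; z points along the fingers, y is the line along which they close (so a half turn about z gives the same grasp; the last joint's range is limited). The gripper opens to 94 mm and grips with 3 to 60 N. Pads are 16 mm wide; open, the fingers measure 119 mm over their backs; the gripper's body (75 mm by 177 mm) begins 78 mm behind the grasp point.
Start: joints at [1.298, 0.417, -0.01, 1.614, 0.005, 1.111, -0.053], TCP at [0.144, -0.608, 0.224] pointing down, gripper open.
Joint ranges: [-2.81, 2.81], [-0.39, 2.02], [-1.27, 1.25], [0.06, 2.57], [-1.19, 4.33], [0.19, 2], [-2.82, 2.82]. Speed limits (rad/s): [1.89, 1.89, 2.39, 2.39, 3.01, 3.01, 3.01].

INTERFACE

Orientations are given as a 3x3 rotation matrix whose columns are the frame's x, y, z axes.
In Python, from rig import robot gives the robot as it stands. Calls block until the motion is done:
- robot.move_ptp(position, orientation): joint-space move of the TCP to a pose.
- robot.move_linear(position, velocity=0.15, frame=None, threshold=None): straight line of the TCP; frame=None keeps the orientation; velocity is the mean speed in m/s. With threshold (N) it stops when the force on the tool has changed by that much, and returns True; else False.
- robot.goto_joints(angles): joint-space move.
- robot.gripper_to(opening): finger opening in m; the grip force is fixed at half the most; returns when the fingers have stopped.
- robot.pause(seconds).
- robot.ik(position, orientation): joint angles nearest the present ones, or None.
- robot.get_state(): the state.
- robot.grab_frame(name): name is "side" or "top"; returns the picture (480x640x3 uint8, red, green, blue); there is no depth.
- robot.camera_info(name): a dict with "fx", "fy", "cx", "cy" (pixels), "rvec" (rotation vector, rad) and "tvec" (3), from world to camera coordinates, as OpenCV has them. Camera axes: x right, y down, z forward; pixel columns grow to the right and rows downward; lengths in m; the calibration is good to about 2 mm. A picture is of the moment at which its call begins. camera_info takes no time and is no camera call.
A pose or a line that the arm cannot do raises robot.PlanningError and nothing moves.
- robot.sign_off(): hands the job in; it is judged then, once.
The state is a dict: "time": time; "qpos": joint angles; "joint_vel": joint speeds; "effort": joint torques, N m; "ee_pos": TCP position; "tool_rot": TCP orientation; "force": force on the tool from outside, world axes, zero at the start; "moment": the same for the moment, N m; "opening": finger opening in m; "grasp_force": force on a finger pad.
Only numpy, scipy, OpenCV 4.12 (cv2) and the standard library are available. Lean on these libraries where they do the work, as an engineer would, in place of code of your own. Each camera call takes 0.05 s, during which the arm holds its last target. There are 200 camera calls.

## Working session

There is one attempt and no reset: what is moved stays moved. The work goes in short steps, each a Python script; the robot and the scene stay as the last script left them, time stands still between calls to the robot, and variables do not carry over. Pictures are saved under pics/ and viewed, at most 10 in all, crops included, and the job is handed in when it is done.

```bash
mkdir -p pics; ls; python3 - <<'E'
from rig import robot
import cv2
for n in("side","top"):
    cv2.imwrite(f"pics/{n}0.png",robot.grab_frame(n)[:,:,::-1]); print(n,robot.camera_info(n))
s=robot.get_state();print(s["time"],s["opening"],s["tool_rot"])
E
```

```text
pics
side {'fx': 523.6891440818013, 'fy': 523.6891440818013, 'cx': 322.0303348249254, 'cy': 242.7972187453899, 'rvec': array([ 1.83578389,  1.82269967, -0.66530992]), 'tvec': array([-0.10460393, -0.34221266,  1.71646907])}
top {'fx': 465.01949245523105, 'fy': 465.01949245523105, 'cx': 321.968199899327, 'cy': 243.72436463437734, 'rvec': array([ 2.19832835, -2.00564141,  0.20789437]), 'tvec': array([0.09418547, 0.56654415, 1.01529048])}
0.1 0.0944531209395837 [[ 9.73249064e-01  2.29752390e-01 -3.14056280e-04]
 [ 2.29752595e-01 -9.73248497e-01  1.05258146e-03]
 [-6.38216966e-05 -1.09657917e-03 -9.99999397e-01]]
```

View pics/top0.png

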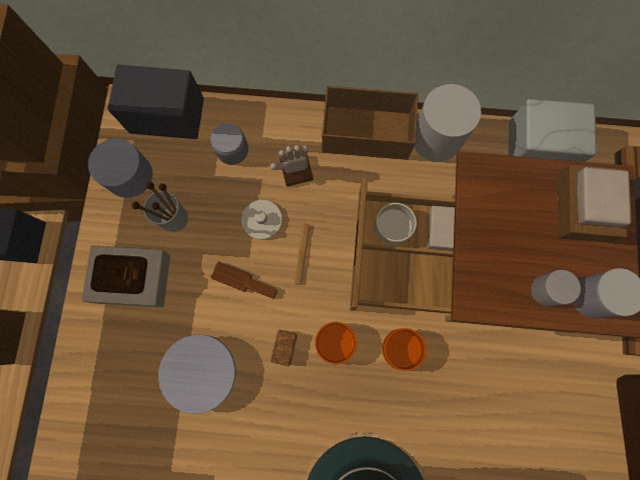

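View pics/side0.png

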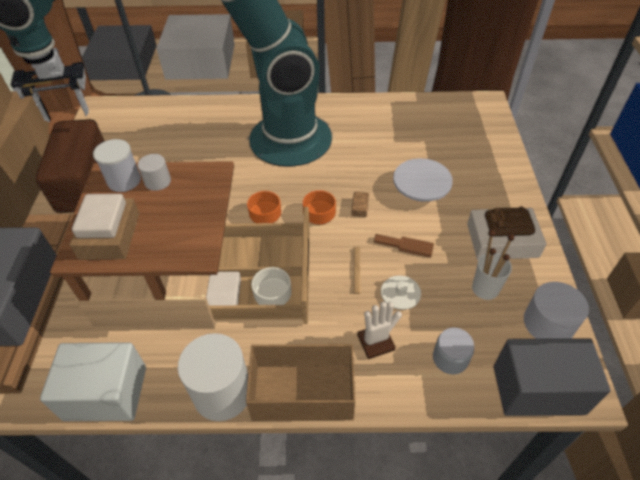

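Top view: the lid candidates are the knobbed white disc (263,219) and the plain blue-grey disc (197,373). Only the first has a knob and is about 100 mm across. Pot candidates are white at (396,222) and orange at (336,342) and (404,349); the white one standing in the drawer fits. The paddle is at (244,280), blade to the left. I'll confirm this in one enlarged crop and measure in the same step.

```bash
cat > h.py <<'E'
import numpy as np, cv2
from rig import robot
def ray(n,uv):
    c=robot.camera_info(n); R=cv2.Rodrigues(np.array(c["rvec"]))[0]
    d=R.T@np.array([(uv[0]-c["cx"])/c["fx"],(uv[1]-c["cy"])/c["fy"],1]); return -R.T@np.array(c["tvec"]),d
def on(n,uv,z):
    o,d=ray(n,uv); return o+d*(z-o[2])/d[2]
def two(a,b):
    (o1,d1),(o2,d2)=ray("top",a),ray("side",b)
    t=np.linalg.lstsq(np.c_[d1,-d2],o2-o1,rcond=None)[0]
    p,q=o1+d1*t[0],o2+d2*t[1]; return (p+q)/2,np.linalg.norm(p-q)
def blobs(n,img,lo,hi,box,amin=60):
    x0,y0,x1,y1=box; h=cv2.cvtColor(img,cv2.COLOR_RGB2HSV)
    m=np.zeros(h.shape[:2],np.uint8); m[y0:y1,x0:x1]=cv2.inRange(h,lo,hi)[y0:y1,x0:x1]
    cs=[c for c in cv2.findContours(m,cv2.RETR_EXTERNAL,cv2.CHAIN_APPROX_NONE)[0] if cv2.contourArea(c)>amin]
    return cs
E
python3 - <<'E'
from h import *
t=cv2.imread("pics/top0.png")[:,:,::-1].copy()
cv2.imwrite("pics/crop.png",cv2.resize(t[150:330,200:460],None,fx=3,fy=3,interpolation=cv2.INTER_CUBIC)[:,:,::-1])
for nm,lo,hi,box,z in(("lid",(0,0,90),(180,70,255),(235,190,290,245),.010),("pot",(0,0,90),(180,70,255),(370,195,422,250),.068),("paddle",(0,110,40),(14,255,150),(200,250,285,305),.016)):
    for c in blobs("top",t,lo,hi,box):
        w=np.array([on("top",p[0],z)[:2] for p in c],np.float32)
        print(nm,cv2.minEnclosingCircle(w),cv2.minAreaRect(w),cv2.minAreaRect(c))
h=cv2.cvtColor(t,cv2.COLOR_RGB2HSV)
for p in [(225,275),(265,290),(263,219),(396,205),(305,250),(230,300)]: print(p,h[p[1],p[0]])
E
```

```text
lid ((0.6145675182342529, 0.30054622888565063), 0.049589451402425766) ((0.6149136424064636, 0.30030539631843567), (0.09641821682453156, 0.09612926095724106), 5.220235347747803) ((261.5, 219.0), (38.0, 39.0), 90.0)
pot ((0.6210793256759644, -0.019594706594944), 0.04711218178272247) ((0.6210861802101135, -0.019670404493808746), (0.09097781777381897, 0.09091311693191528), 5.201274871826172) ((395.5, 222.0), (38.0, 39.0), 90.0)
paddle ((0.4580414295196533, 0.3208644688129425), 0.08202620595693588) ((0.45703890919685364, 0.32081595063209534), (0.1624017357826233, 0.04504194110631943), 73.53636169433594) ((244.75860595703125, 281.60345458984375), (67.59310150146484, 19.126619338989258), 21.801406860351562)
(225, 275) [ 12 197  93]
(265, 290) [ 11 185  91]
(263, 219) [ 19  54 147]
(396, 205) [19 66 81]
(305, 250) [ 15 153 100]
(230, 300) [ 16 140 149]
```

View pics/crop.png

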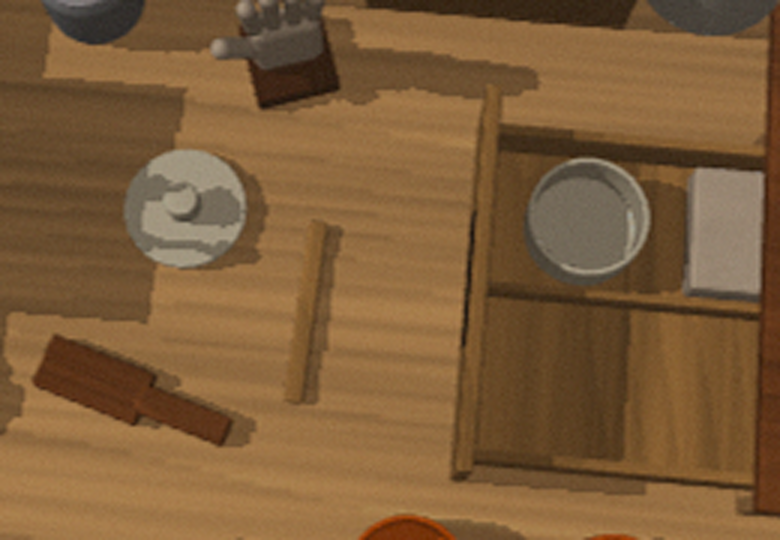

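The crop confirms the knobbed lid at (261,218), the white pot in the upper compartment, the empty compartment below it, and the paddle with its blade to the upper left. The clay knife at (303,254) lies between them and the drawer. Next: drawer geometry and reach checks.

```bash
python3 - <<'E'
from h import *
C=lambda x,y:(200+x/3,150+y/3)
def P(l,p,z): print(l,on("top",C(*p),z).round(4))
P("outer a",(485,88),.114);P("outer b",(453,478),.114);P("inner a",(500,90),.114);P("inner b",(471,478),.114)
P("divider L",(490,296),.05);P("divider R",(755,313),.05)
P("sidewall low L",(475,462),.065);P("low R",(752,487),.065);P("side hi L",(500,125),.065);P("hi R",(762,152),.065)
print("board",on("top",(457,152),.255).round(3),on("top",(453,320),.255).round(3))
print("hand base",on("top",(298,172),.0).round(3),"brush",on("top",(165,215),0.05).round(3),"knife",on("top",C(320,225),.01).round(3),on("top",C(295,400),.01).round(3),"knobtop",on("top",C(182,196),.041).round(4))
s=cv2.imread("pics/side0.png")[:,:,::-1].copy()
for nm,lo,hi,box,z in(("lid",(0,0,100),(180,60,255),(375,278,425,310),.010),("pot",(0,0,90),(180,70,255),(250,262,296,312),.068)):
    for c in blobs("side",s,lo,hi,box):
        w=np.array([on("side",p[0],z)[:2] for p in c],np.float32); print(nm,cv2.minEnclosingCircle(w),cv2.boundingRect(c))
print("side panel top corners",on("side",(307,207),.114).round(3),on("side",(306,308),.114).round(3), "board",on("side",(234,163),.255).round(3),on("side",(220,271),.255).round(3))
E
```

```text
outer a [0.7005 0.0686 0.114 ]
outer b [0.4074 0.0696 0.114 ]
inner a [0.6999 0.0573 0.114 ]
inner b [0.4086 0.0569 0.114 ]
divider L [0.5548 0.0488 0.05  ]
divider R [ 0.5601 -0.1563  0.05  ]
sidewall low L [0.4245 0.0517 0.065 ]
low R [ 0.4249 -0.1546  0.065 ]
side hi L [0.6891 0.0521 0.065 ]
hi R [ 0.6856 -0.1535  0.065 ]
board [ 0.722 -0.106  0.255] [ 0.395 -0.109  0.255]
hand base [0.748 0.224 0.   ] brush [0.593 0.523 0.05 ] knife [0.609 0.188 0.01 ] [0.465 0.194 0.01 ] knobtop [0.6153 0.2982 0.041 ]
lid ((0.6207695007324219, 0.2910720109939575), 0.06247462332248688) (380, 278, 41, 32)
pot ((0.6324169635772705, -0.017169766128063202), 0.059516504406929016) (251, 267, 40, 38)
side panel top corners [0.416 0.066 0.114] [0.724 0.069 0.114] board [ 0.4   -0.106  0.255] [ 0.723 -0.1    0.255]
```

```bash
cat >> h.py <<'E'
def RD(c,lean=0):
    y=np.array([c[0],c[1],0.]);y/=np.linalg.norm(y)
    z=np.array([0,-np.sin(lean),-np.cos(lean)]); return np.c_[np.cross(y,z),y,z]
LID=np.array([.6147,.3003]);POT=np.array([.6211,-.0196])
PAD=np.array([.457,.3205]);PDIR=np.array([.283,.959])
E
python3 - <<'E'
from h import *
for nm,p,c,l in [("lid",[*LID,.036],(.7,.7),0),("pot",[*POT,.1],(1,0),0),("pad",[*(PAD+.02*PDIR),.022],(.959,-.283),0),("bay",[.493,-.015,.04],(1,0),0)]+[("push",[.554,y,.075],(1,0),l) for l in (.7,.9) for y in (.12,-.14)]:
    for s in (1,-1):
        q=robot.ik(np.array(p),RD((s*c[0],s*c[1]),l)); print(nm,l,s,None if q is None else np.round(q,2))
q=robot.ik(np.array([.144,-.608,.5]),robot.get_state()["tool_rot"]);print(q)
E
```

```text
lid 0 1 [ 0.08  0.94 -0.92  1.55  0.82  1.07 -0.26]
lid 0 -1 [-0.96  0.86  0.71  1.59 -0.66  0.95 -2.38]
pot 0 1 [ 0.48  0.65 -0.69  1.7   0.49  0.96 -0.39]
pot 0 -1 [-0.73  0.84  1.08  1.75 -0.84  1.09 -2.5 ]
pad 0 1 [-0.17  0.7  -0.68  1.86  0.6   0.8  -1.46]
pad 0 -1 [ 0.09  0.92 -1.09  1.85  0.97  1.02  1.43]
bay 0 1 [ 0.46  0.53 -0.6   2.05  0.46  0.69 -0.44]
bay 0 -1 [-0.85  0.78  1.08  2.09 -0.94  0.87 -2.34]
push 0.7 1 [ 0.03  0.93 -0.9   1.68  1.1   1.64 -1.26]
push 0.7 -1 [ 0.13  1.05 -1.09  1.68  1.22  1.78  1.83]
push 0.7 1 [ 0.28  0.69 -0.58  1.91  1.15  1.23 -0.98]
push 0.7 -1 [ 0.62  0.95 -1.09  1.9   1.41  1.6   2.08]
push 0.9 1 [-0.05  1.03 -0.89  1.62  1.18  1.84 -1.31]
push 0.9 -1 [ 0.05  1.16 -1.09  1.61  1.31  2.    1.78]
push 0.9 1 [ 0.16  0.77 -0.52  1.89  1.24  1.39 -1.1 ]
push 0.9 -1 [ 0.54  1.06 -1.09  1.88  1.54  1.83  1.98]
[ 1.28750832e+00  3.18584980e-01  2.17541395e-03  1.14764523e+00
 -6.75560401e-04  1.67646151e+00 -4.94691319e-02]
```

```bash
python3 - <<'E'
from h import *
st=lambda l:print(l,{k:np.round(robot.get_state()[k],4) for k in("time","ee_pos","opening","grasp_force","force")})
robot.move_linear(np.array([.144,-.608,.48]),.3)
robot.move_ptp(np.array([*LID,.42]),RD((.7,.7))); st("above")
robot.gripper_to(.06)
robot.move_linear(np.array([*LID,.1]),.3)
print(robot.move_linear(np.array([*LID,.036]),.08,threshold=6)); st("down")
robot.gripper_to(.0); st("grip")
robot.move_linear(np.array([*LID,.20]),.2); st("up")
robot.move_ptp(np.array([*POT+[0,.05],.22]),RD((1,0))); st("overpot")
for n in("side","top"): cv2.imwrite(f"pics/{n}1.png",robot.grab_frame(n)[:,:,::-1])
a=cv2.imread("pics/top1.png")[120:340,230:480];b=cv2.imread("pics/side1.png")[120:340,180:430]
cv2.imwrite("pics/c1.png",cv2.resize(np.hstack([a,b]),None,fx=1.6,fy=1.6))
E
```

```text
above {'time': np.float64(4.6667), 'ee_pos': array([0.6151, 0.2997, 0.42  ]), 'opening': np.float64(0.0945), 'grasp_force': np.float64(0.0), 'force': array([ 0.6766, -0.2133,  0.3951])}
False
down {'time': np.float64(7.5333), 'ee_pos': array([0.6149, 0.3005, 0.0365]), 'opening': np.float64(0.0601), 'grasp_force': np.float64(0.0), 'force': array([-0.433 ,  0.0183,  0.3774])}
grip {'time': np.float64(8.1417), 'ee_pos': array([0.6147, 0.3003, 0.0361]), 'opening': np.float64(0.0272), 'grasp_force': np.float64(30.0004), 'force': array([ 0.0409, -1.148 ,  1.7987])}
up {'time': np.float64(9.1083), 'ee_pos': array([0.6144, 0.2999, 0.1987]), 'opening': np.float64(0.0275), 'grasp_force': np.float64(29.9994), 'force': array([ 0.2641, -0.1305, -2.5633])}
overpot {'time': np.float64(10.1583), 'ee_pos': array([0.621 , 0.0321, 0.2199]), 'opening': np.float64(0.0274), 'grasp_force': np.float64(29.9995), 'force': array([-0.6103,  0.6789, -2.0993])}
```

View pics/c1.png

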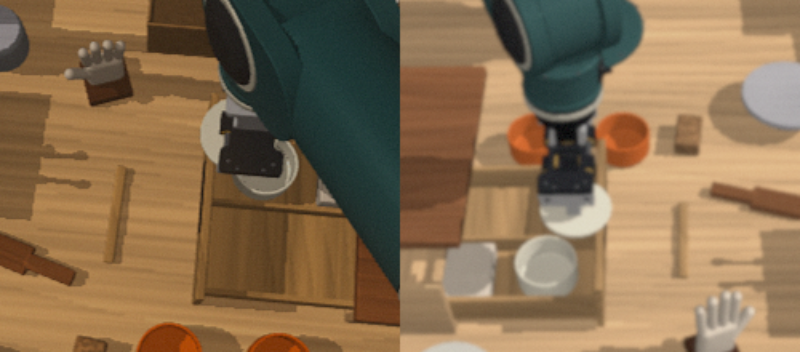

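The lid is held level in the gripper (side view, disc at about (575,210) in the collage), with the pot unmoved beneath it. I'll fit the lid and pot circles in the side picture to check the offset.

```bash
python3 - <<'E'
from h import *
from scipy.optimize import least_squares
s=cv2.imread("pics/side1.png")[:,:,::-1].copy(); h=cv2.cvtColor(s,cv2.COLOR_RGB2HSV)
print(h[255,295],h[293,255],h[270,273],h[265,290],h[230,240])
def fit(w,r):
    f=lambda c:np.linalg.norm(w-c,axis=1)-r
    o=least_squares(f,w.mean(0),loss="soft_l1",f_scale=.001); return o.x.round(4),np.median(abs(f(o.x))).round(4)
for nm,box,z,r in(("lid",(255,225,330,272),.193,.05),("pot",(245,262,296,312),.068,.047)):
    for c in blobs("side",s,(0,0,110),(180,75,255),box):
        c=c[:,0]; x,y,w,hh=cv2.boundingRect(c); print(nm,x,y,w,hh)
        k=np.array([p for p in c if (p[1]>y+hh*.55 if nm=="lid" else p[1]<y+hh*.5)])
        print(fit(np.array([on("side",p,z)[:2] for p in k]),r))
E
```

```text
[ 24  32 223] [ 21  34 179] [ 20  33 161] [ 24  30 221] [ 16 117 120]
lid 258 234 55 38
(array([0.6297, 0.0231]), np.float64(0.0066))
pot 251 262 45 43
(array([ 0.6076, -0.0145]), np.float64(0.0081))
```

```bash
python3 - <<'E'
from h import *
st=lambda l:print(l,{k:np.round(robot.get_state()[k],4) for k in("time","ee_pos","force")})
robot.move_linear(np.array([*POT,.15]),.2)
robot.move_linear(np.array([*POT,.115]),.1); st("pre")
print(robot.move_linear(np.array([*POT,.096]),.03,threshold=5)); st("down")
cv2.imwrite("pics/side2.png",robot.grab_frame("side")[:,:,::-1])
cv2.imwrite("pics/c2.png",cv2.resize(cv2.imread("pics/side2.png")[200:340,190:340],None,fx=4,fy=4))
E
```

```text
pre {'time': np.float64(11.3417), 'ee_pos': array([ 0.621 , -0.0193,  0.1147]), 'force': array([ 0.7466,  0.5171, -1.7786])}
True
down {'time': np.float64(11.925), 'ee_pos': array([ 0.6209, -0.0197,  0.097 ]), 'force': array([-1.1219, -0.5097,  7.0774])}
```

View pics/c2.png

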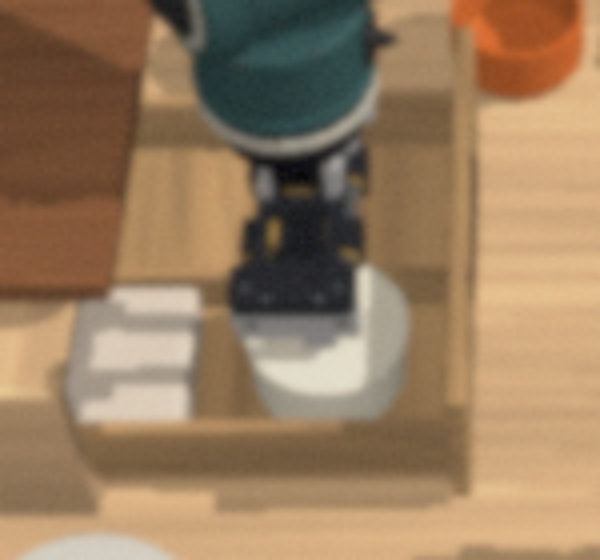

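Contact came at z=0.097, exactly the seated height, and the picture shows the lid level on the pot. I'll release it and fetch the paddle.

```bash
python3 - <<'E'
from h import *
st=lambda l:print(l,{k:np.round(robot.get_state()[k],4) for k in("time","ee_pos","opening","grasp_force","force")})
robot.gripper_to(.055); robot.move_linear(np.array([*POT,.22]),.2); st("rel")
g=PAD+.02*PDIR; R=RD((PDIR[1],-PDIR[0]))
robot.move_ptp(np.array([*g,.20]),R); robot.gripper_to(.07)
robot.move_linear(np.array([*g,.06]),.25)
print(robot.move_linear(np.array([*g,.0225]),.06,threshold=6)); st("down")
robot.gripper_to(0); st("grip")
robot.move_linear(np.array([*g,.20]),.2); st("up")
t=robot.grab_frame("top");s=robot.grab_frame("side")
cv2.imwrite("pics/c3.png",cv2.resize(np.hstack([t[140:340,180:470],s[140:340,190:470]]),None,fx=1.4,fy=1.4)[:,:,::-1])
cs=blobs("top",t,(0,0,90),(180,70,255),(365,190,425,250))
for c in cs: print("lid on pot",cv2.minEnclosingCircle(np.array([on("top",p[0],.072)[:2] for p in c],np.float32)))
E
```

```text
rel {'time': np.float64(13.3667), 'ee_pos': array([ 0.6206, -0.0199,  0.2189]), 'opening': np.float64(0.0552), 'grasp_force': np.float64(0.0), 'force': array([-0.4623,  0.2824, -0.2942])}
False
down {'time': np.float64(16.775), 'ee_pos': array([0.4627, 0.3399, 0.0226]), 'opening': np.float64(0.0699), 'grasp_force': np.float64(0.0), 'force': array([-0.5616, -0.206 ,  0.3838])}
grip {'time': np.float64(17.3), 'ee_pos': array([0.4627, 0.3397, 0.0226]), 'opening': np.float64(0.0439), 'grasp_force': np.float64(30.0006), 'force': array([-1.0867, -0.3881,  3.0394])}
up {'time': np.float64(18.3333), 'ee_pos': array([0.4623, 0.3392, 0.1989]), 'opening': np.float64(0.0437), 'grasp_force': np.float64(29.9996), 'force': array([ 0.0781, -0.0792, -1.0471])}
lid on pot ((0.6189254522323608, -0.01760089211165905), 0.052944645285606384)
```

View pics/c3.png

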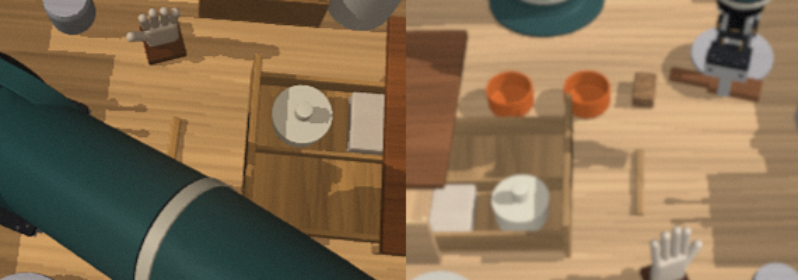

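The lid is seated on the pot (top half of the collage at (302,113)), and the paddle is held level in the gripper (side, (715,85)). Now place the paddle.

```bash
python3 - <<'E'
from h import *
st=lambda l:print(l,{k:np.round(robot.get_state()[k],4) for k in("time","ee_pos","opening","grasp_force","force")})
b=np.array([.493,-.015]); R=RD((1,0))
robot.move_ptp(np.array([*b,.20]),R); st("over")
robot.move_linear(np.array([*b,.07]),.2)
print(robot.move_linear(np.array([*b,.0395]),.04,threshold=5)); st("down")
robot.gripper_to(.065); st("rel")
robot.move_linear(np.array([*b,.20]),.2)
robot.move_ptp(np.array([.554,.17,.20]),RD((1,0),.8)); st("prepush")
t=robot.grab_frame("top");s=robot.grab_frame("side")
cv2.imwrite("pics/c4.png",cv2.resize(np.hstack([t[140:340,180:470],s[140:340,190:470]]),None,fx=1.4,fy=1.4)[:,:,::-1])
E
```

```text
over {'time': np.float64(19.7667), 'ee_pos': array([ 0.4931, -0.014 ,  0.2001]), 'opening': np.float64(0.0435), 'grasp_force': np.float64(29.9996), 'force': array([-0.068 , -0.5197, -0.8424])}
True
down {'time': np.float64(21.275), 'ee_pos': array([ 0.4927, -0.0149,  0.0404]), 'opening': np.float64(0.0439), 'grasp_force': np.float64(30.0006), 'force': array([ 0.3354, -0.1653,  5.7472])}
rel {'time': np.float64(21.8167), 'ee_pos': array([ 0.4923, -0.0151,  0.0403]), 'opening': np.float64(0.0649), 'grasp_force': np.float64(0.0), 'force': array([ 0.6156, -0.057 ,  0.4266])}
prepush {'time': np.float64(24.3333), 'ee_pos': array([0.5543, 0.1689, 0.2   ]), 'opening': np.float64(0.0648), 'grasp_force': np.float64(0.0), 'force': array([-0.1827,  0.1502, -0.127 ])}
```

View pics/c4.png

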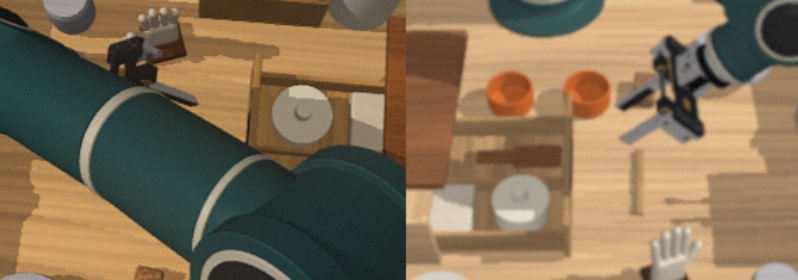

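The paddle lies flat in the empty compartment (side half of the collage, (520,156)), and the lid is level on the pot at (520,195). Pushing the drawer shut with a leaning, closed gripper.

```bash
python3 - <<'E'
from h import *
st=lambda l:print(l,{k:np.round(robot.get_state()[k],4) for k in("time","ee_pos","force")})
robot.gripper_to(0)
X,Z=.554,.09
robot.move_linear(np.array([X,.125,Z]),.15); st("ready")
print(robot.move_linear(np.array([X,.07,Z]),.04,threshold=2)); st("touch")
print(robot.move_linear(np.array([X,-.10,Z]),.07,threshold=15)); st("pushed")
print(robot.move_linear(np.array([X,-.16,Z]),.04,threshold=18)); st("end")
E
```

```text
ready {'time': np.float64(26.4333), 'ee_pos': array([0.5543, 0.1257, 0.0907]), 'force': array([ 0.4308, -0.195 ,  0.4376])}
True
touch {'time': np.float64(27.35), 'ee_pos': array([0.5539, 0.0864, 0.0898]), 'force': array([0.1396, 0.1129, 0.0078])}
False
pushed {'time': np.float64(30.175), 'ee_pos': array([ 0.554 , -0.0998,  0.09  ]), 'force': array([-0.2341,  1.2466, -0.6185])}
True
end {'time': np.float64(31.0), 'ee_pos': array([ 0.5541, -0.1268,  0.0895]), 'force': array([5.6000e-03, 7.2241e+00, 1.2120e+00])}
```

```bash
python3 - <<'E'
from h import *
st=lambda l:print(l,{k:np.round(robot.get_state()[k],4) for k in("time","ee_pos","force")})
X,Z=.554,.09
print(robot.move_linear(np.array([X,-.16,Z]),.03,threshold=25)); st("end")
t=robot.grab_frame("top");s=robot.grab_frame("side")
cv2.imwrite("pics/c5.png",cv2.resize(np.hstack([t[140:340,180:470],s[140:340,150:430]]),None,fx=1.4,fy=1.4)[:,:,::-1])
E
```

```text
True
end {'time': np.float64(31.3833), 'ee_pos': array([ 0.5544, -0.1268,  0.089 ]), 'force': array([0.5952, 6.7559, 2.1466])}
```

View pics/c5.png

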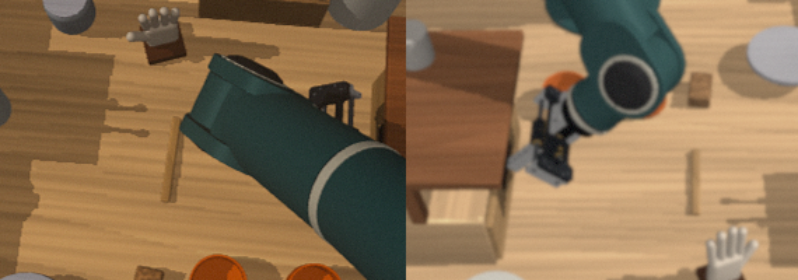

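It stopped at the same spot under 25 N, well above the catch force, so this is the hard stop. The picture shows the panel against the chest under the board. I'll back off and check.

```bash
python3 - <<'E'
from h import *
robot.move_linear(np.array([.554,.10,.12]),.15); robot.move_linear(np.array([.554,.17,.3]),.2); robot.pause(.3)
s=robot.grab_frame("side"); print(robot.get_state()["time"],robot.get_state()["force"])
cv2.imwrite("pics/c6.png",cv2.resize(s[140:340,130:330],None,fx=3,fy=3)[:,:,::-1])
E
```

```text
34.625 [-0.31627487 -0.16337741  0.05984357]
```

View pics/c6.png

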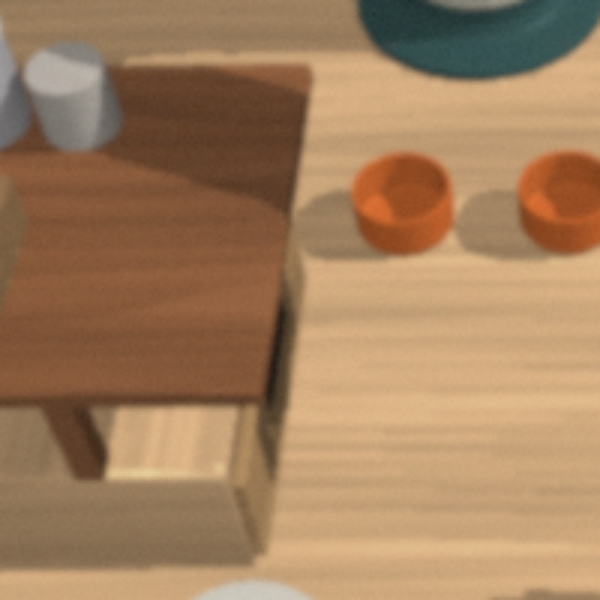

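The panel is flush against the chest (seam at about (240,450) in the crop). The measured outer face, y ≈ -0.145, matches the chest front at -0.157 plus the 12 mm panel. Handing in.

```bash
python3 -c "
from rig import robot
print(robot.sign_off())"
```

```text
the job is handed in; nothing more can be done
None
```

The job is handed in: the lid is seated on the pot, the paddle lies flat in the long compartment and the drawer is pushed to its hard stop. The bystanders I could see in the pictures stand where they were; sign-off returned no verdict.

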